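# Seat the pump head and hold the clamp arm open

### The job

Set the loose pump head onto the two alignment pegs of the tubing pump drive so that it sits fully down on the deck, and let go of it. Then take the spring-loaded clamp arm by its upright orange post, swing it away from the head all the way to its stop, and finish the job still holding it there with the fingers (it springs back if let go), so that a colleague can load the pump. Leave the dye bottle and the petri dishes standing where they are.

Things in the scene. Friction and masses are not known exactly. Their poses are not given: they have to be found in the camera images.
- pump_head: Loose pump head, 0.35 kg: grey block 70 x 70 x 28 mm, blue round cover (top at 36 mm), black grip bar on it 52 mm long (x), 18 mm wide (y), from 36 to 64 mm above the underside. Two blind sockets below at y = +-22 mm, 14 mm wide, chamfered, 20 mm deep. Origin: centre of the underside, z up; starts flat on the bench. Fits equally well turned half round.
- pump_drive: Pump drive, fixed on the bench: white housing 150 mm (x) x 215 mm (y), grey deck 40 mm above the bench; front with display, keys and dial faces its -x. Origin: centre of the underside, z up. Clamp arm pivots at x = +50, y = +45 mm; thin steel stop pin at x = +29, y = +92 mm, 34 mm tall on the deck. An extraction hood hangs low over the left rear of the bench: come in from the front.
- seat (a point): Point on the deck (40 mm above the bench) midway between the two pegs, at x = 0, y = -45 mm of the drive; axes as the drive's. Steel pegs at y = +-22 mm from it, 10 mm thick, 16 mm tall, tapered tips. Seated: the head's underside lies on the deck here, its x axis along the drive's x, either way round. The resting arm's shoe is then 9 mm from the head.
- clamp_arm (a joint): Swing of the clamp arm about its upright pivot, rad: 0 at rest (arm points to the drive's -x, shoe beside the head), 0.9 at the stop. Positive: clockwise seen from above, the post first moves to the drive's +y, away from the head. A spring drives it back to 0: 3.6 N at the post when at rest, 7.2 N at the stop.
- clamp_pivot (a point): Point on the clamp arm's upright pivot axis, 61 mm above the bench; fixed to the drive, axes as the drive's. The aluminium arm (16 mm wide, top 68 mm above the bench) reaches from here to the post.
- clamp_post (a point): Point on the axis of the round orange post on the free end of the clamp arm, 100 mm from the pivot axis, 96 mm above the bench. The post is 16 mm thick; it stands free from 72 mm (top of a 22 mm collar on the arm) to 110 mm above the bench. x axis points from the post to the pivot.
- bottle_dye: Bystander: loose clear bottle of pink dye with orange cap, 52 mm wide, 98 mm tall; origin at the centre of its underside. May stand left or right of the drive (the pump head is then on the other side).
- petri_stack: Bystander: loose stack of two pale petri dishes, 59 mm wide, 31 mm tall; origin at the centre of its underside.

How it is judged:
By the outcome, as a careful person would: the job done as asked, in the order asked, and still so for the second after the job is handed in, while the arm keeps its last pose, push and grip.
It also fails if it takes over 61 s, if anything falls off the work surface, if the arm or the gripper's body presses on something with over 40 N, if the wrist force passes 120 N, or if a joint passes its speed limit or range.

### The arm

A 6-joint arm with a two-finger parallel gripper is mounted at the origin on a cart in front of the work surface, level with it; the furniture and walls round the work are solid. World frame = base frame: x ahead of the robot, y to its left, z up, the work surface at z = 0. Lengths are in m, angles in rad, forces in N, time in s.
With the tool pointing down it reaches from about 0.35 to 0.775 m from the base axis. Payload 5.5 kg.
Tool frame: the origin (TCP) lies at the very end of the fingers, on their centre line; the grasp point (between the pads) lies 19 mm behind it; x points along the fingers, y is the direction in which the jaws open and shut, and the axes are right-handed (so a half turn about x gives the same grasp; the last joint's range is limited). The gripper opens to 85 mm and grips with 20 to 120 N. Pads are 22 mm wide; open, the fingers measure 114 mm over their backs; the gripper's body (76 mm by 85 mm) begins 54 mm behind the grasp point. The pads swing forward as they close: fully open they stand 13 mm farther back than shut.
Start: joints at [1.046, 0.313, 0.046, 1.304, 0, 1.431], TCP at [0.216, 0.533, 0.195] pointing down, gripper open.
Joint ranges: [-2.76, 2.76], [-0.86, 1.69], [-1.03, 1.26], [-2.2, 2.34], [-1.47, 1.5], [-3.14, 3.14]. Speed limits (rad/s): [2.57, 2.57, 3.14, 3.14, 3.14, 3.14].

### API

Orientations are given as a unit quaternion [w, x, y, z].
In Python, from rig import get_state, capture, close_job gives the robot as it stands.
- The arm moves only by the tool arm_command, never from a script. Its arguments are lists of equal length, an entry for each row: "translation": the shift along the tool's x, y, z in mm, a list of three; "dr": the turn, a rotation vector about the tool's x, y, z in degrees, a list of three; "jaw": the closure in counts, from 0 (fully open) to 255 (shut). A call has 1 to 12 rows; each row is the pose to reach, as a shift and turn from the pose commanded when the call began, along the tool's axes at that moment; what a row does not reach only later rows make up. A row lasts 1/12 s, in which the tool goes at most 41.7 mm and 7.16 degrees, less where a joint would pass 70% of its speed; a pose out of reach is approached as far as the arm can. A call with a gripper value outside its range is refused whole. The fingers move at their own pace and stop on an object; the grip force is fixed at half the most. Time passes only in rows, so rows that repeat a pose let the fingers close. It gives the time, the measured TCP pose, the force and the opening at its end, in the units of the state.
- get_state(): the state, without advancing time (a new reading comes with each control period).
- capture(name): name is "side" or "top" or "wrist"; returns a dict with "img" (480x640x3 uint8, red, green, blue), "z_map" (480x640 float32, m along the optical axis (not along the pixel's ray), 0 where there is no reading), "fx", "fy", "cx", "cy" (pixels), "cam_to_world" (4x4, takes a point from camera to world coordinates); the wrist camera has in their place "tool_from_camera" (4x4, takes a point from camera to tool coordinates, whose origin is the TCP and whose axes are the tool frame's). Camera axes: x right, y up, looking along -z (the intrinsics and any distortion apply to the point x, -y, -z); pixel columns grow to the right and rows downward; lengths in m; the calibration is good to about 2 mm. A picture is of the moment at which its call begins: read the wrist's pose just before it.
- close_job(): hands the job in, once; it reports no verdict.
The state is a dict: "t": time; "qpos": joint angles; "joint_velocities": joint speeds; "joint_torque": joint torques, N m; "position": TCP position; "orientation": TCP orientation; "contact_force": force on the tool from outside, world axes, zero at the start; "moment": the same for the moment, N m; "finger_gap": opening from 0.0 (shut) to 1.0 (fully open).
Only numpy, scipy, OpenCV 4.12 (cv2) and the standard library are available. Lean on these libraries where they do the work, as an engineer would, in place of code of your own. Each camera call takes 0.05 s, during which the arm holds its last target.

## Working session

There is one attempt and no reset: what is moved stays moved. The work goes in short steps, Python scripts to look and compute and a tool call to move; the robot and the scene stay as the last step left them, time stands still between calls to the robot, and variables do not carry over. Pictures are saved under pics/ and viewed, and the job is handed in when it is done.

Besides the shell and the picture viewer there is one more tool, called in YAML: its name, and indented under it one key for each argument. arm_command: Moves the arm, as the interface text tells. Its arguments: {"type":"object","properties":{"translation":{"type":"array"},"dr":{"type":"array"},"jaw":{"type":"array"}},"required":["translation","dr","jaw"]}

```bash
ls; mkdir -p pics
cat > h.py <<'E'
import numpy as np, cv2
from rig import get_state, capture, close_job
from scipy.spatial.transform import Rotation as R
def save(c,n): cv2.imwrite(n,c['img'][:,:,::-1])
def quat(q): return R.from_quat([q[1],q[2],q[3],q[0]])
E
python3 - <<'E'
from h import *
s=get_state(); print(s)
for n in('side','top','wrist'):
    c=capture(n); save(c,f'pics/{n}0.png'); np.savez(f'{n}0.npz',**c)
    print(n,[ (k,c[k]) for k in c if k not in('img','z_map')])
E
```

```text
pics
{'t': 0.0, 'qpos': array([ 1.04639582e+00,  3.13980930e-01,  4.50187469e-02,  1.30358974e+00,
       -5.90905384e-06,  1.43120589e+00]), 'joint_velocities': array([-0.00081758,  0.00247911,  0.00027018,  0.00103932, -0.0006481 ,
        0.00033759]), 'joint_torque': array([-1.81116720e-03, -4.80627966e+01,  2.98532438e+01,  1.94891891e-02,
       -1.89982861e-04,  7.22177901e-06]), 'position': array([0.21557253, 0.53246641, 0.19393625]), 'orientation': array([ 0.69385807,  0.13462549,  0.69425873, -0.13580046]), 'contact_force': array([-0.21947371,  0.33350672, -0.41992112]), 'moment': array([-0.02194849, -0.00255779, -0.02948343]), 'finger_gap': 1.0007132250975548}
side [('fx', 596.3849581165166), ('fy', 596.3849581165166), ('cx', 323.9119081833291), ('cy', 240.3911979711381), ('cam_to_world', array([[ 0.99865339, -0.00401045, -0.05172346,  0.47055494],
       [-0.04629448,  0.38108319, -0.92338097, -1.27347899],
       [ 0.02341411,  0.92453205,  0.38038436,  0.57615025],
       [ 0.        ,  0.        ,  0.        ,  1.        ]]))]
top [('fx', 565.764376316719), ('fy', 565.764376316719), ('cx', 324.85371388034525), ('cy', 239.46090560788846), ('cam_to_world', array([[-0.01133145,  0.99095464, -0.13371797,  0.38651287],
       [-0.99982405, -0.00922927,  0.01633038, -0.05092385],
       [ 0.01494855,  0.13387949,  0.99088487,  1.49967644],
       [ 0.        ,  0.        ,  0.        ,  1.        ]]))]
wrist [('fx', 423.3628560004761), ('fy', 423.3628560004761), ('cx', 318.3527135353156), ('cy', 239.34278614728476), ('tool_from_camera', array([[ 5.03550586e-04,  3.26074454e-01, -9.45343957e-01,
        -1.79786033e-01],
       [ 9.99999871e-01, -9.97107289e-05,  4.98270916e-04,
         4.32368074e-04],
       [ 6.82124817e-05, -9.45344086e-01, -3.26074462e-01,
        -8.41633070e-02],
       [ 0.00000000e+00,  0.00000000e+00,  0.00000000e+00,
         1.00000000e+00]]))]
```

View pics/top0.png

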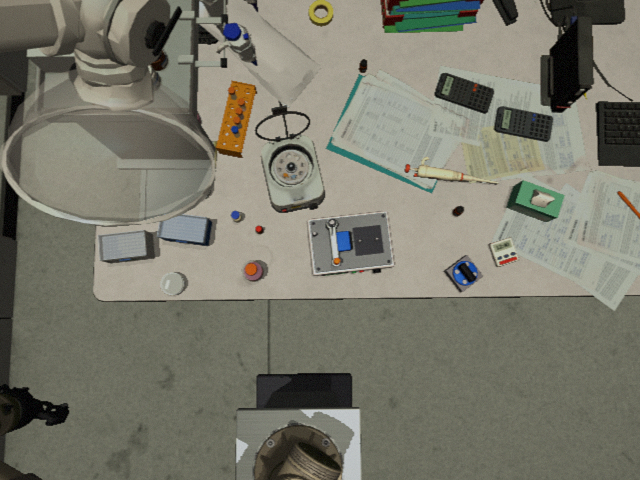

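View pics/side0.png

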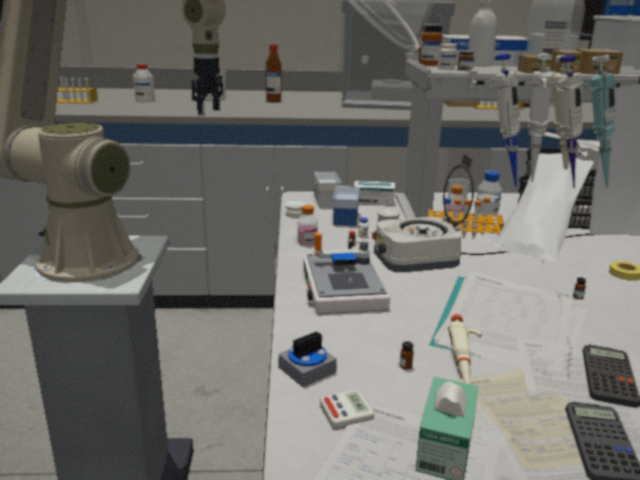

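View pics/wrist0.png

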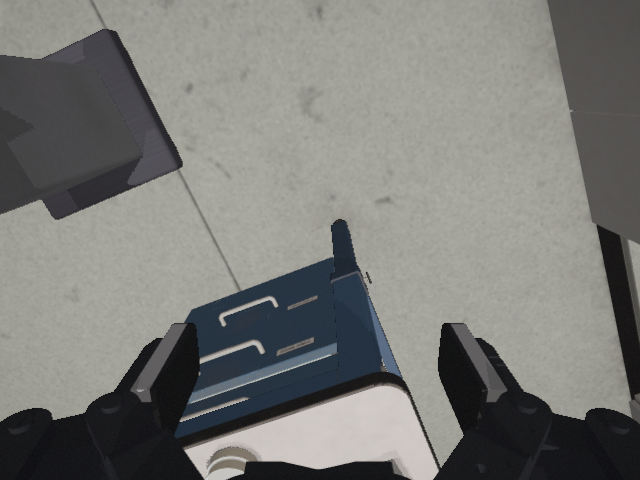

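The top view shows the drive at about (350,243) with its orange post at (335,261). The pump head is at (464,272), the dye bottle at (253,271) and the petri dishes at (173,284). I'll enlarge these areas.

Run:
```python
from h import *
i=cv2.imread('pics/top0.png')
a=cv2.resize(i[200:290,295:405],None,fx=7,fy=6.6,interpolation=cv2.INTER_CUBIC)
a=cv2.resize(i[205:285,300:400],None,fx=7.5,fy=7.5,interpolation=cv2.INTER_CUBIC)
cv2.imwrite('pics/c1.png',a)
cv2.imwrite('pics/c2.png',cv2.resize(i[245:305,430:520],None,fx=8,fy=8,interpolation=cv2.INTER_CUBIC))
```

```text
(no output)
```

View pics/c1.png

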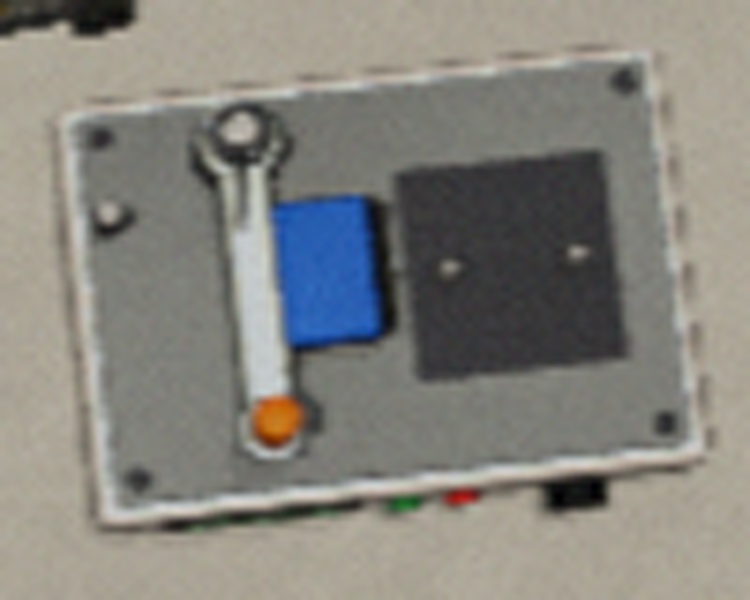

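View pics/c2.png

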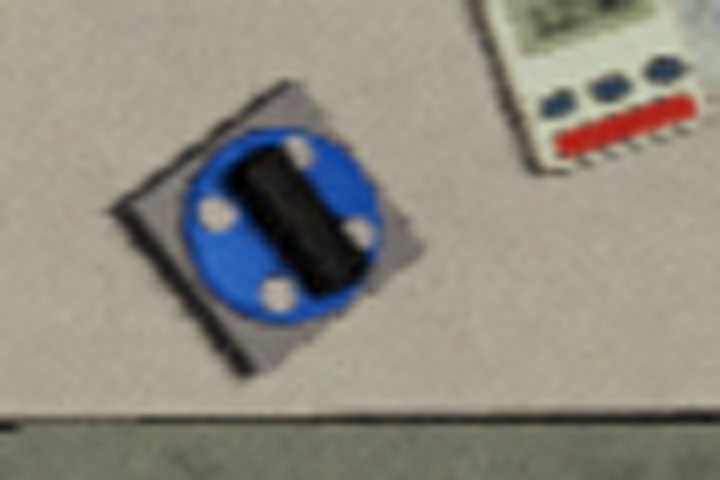

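The first crop shows the peg tips at (452,267) and (580,253), and the post top at (277,418). Deck corners are about (62,115), (645,55), (700,460) and (100,520). The second crop shows the grip bar centred near (300,222), with block top corners at (293,82), (425,245) and (115,207).

```bash
cat >> h.py <<'E'
def ray(c,u,v,z,T=None):
    T=c['cam_to_world'] if T is None else T
    d=T[:3,:3]@np.array([(u-c['cx'])/c['fx'],-(v-c['cy'])/c['fy'],-1.]); o=T[:3,3]
    return o+d*(z-o[2])/d[2]
def Tw(s):
    T=np.eye(4);T[:3,:3]=quat(s['orientation']).as_matrix();T[:3,3]=s['position'];return T
E
python3 - <<'E'
from h import *
c=dict(np.load('top0.npz'))
p=lambda u,v,z:ray(c,300+(u+.5)/7.5-.5,205+(v+.5)/7.5-.5,z)
q=lambda u,v,z:ray(c,430+(u+.5)/8-.5,245+(v+.5)/8-.5,z)
C=[p(62,115,.04),p(645,55,.04),p(700,460,.04),p(100,520,.04)]
print('corners',C); cen=np.mean(C,0); print(cen)
for a,b in((0,1),(1,2),(2,3),(3,0)):
    d=C[b]-C[a];print(np.linalg.norm(d),np.degrees(np.arctan2(d[1],d[0])))
P=[p(452,267,.056),p(580,253,.056)];d=P[0]-P[1];print('pegs',P,np.linalg.norm(d),np.degrees(np.arctan2(-d[0],d[1])),np.mean(P,0))
print('post',p(277,418,.11),'piv',p(240,128,.07))
H=[q(293,82,.028),q(425,245,.028),q(245,378,.0),q(112,207,.0)]
H=[q(293,82,.028),q(425,245,.028),q(250,355,.028),q(130,207,.028)]
print('head',H,np.mean(H,0))
B=[q(255,160,.064),q(340,275,.064),q(300,222,.064)];d=B[0]-B[1];print(B,np.degrees(np.arctan2(d[1],d[0])),np.linalg.norm(d))
# depth check
from numpy import *
for nm,(u,v) in dict(bar=(466.9,272.4),deck=(375,262),post=(336.4,260.4),bench=(420,260)).items():
    z=c['z_map'][int(round(v)),int(round(u))]; T=c['cam_to_world']
    print(nm,(T@array([(u-c['cx'])/c['fx']*z,-(v-c['cy'])/c['fy']*z,-z,1]))[:3])
# bar by depth mask
zm=c['z_map'];vv,uu=mgrid[250:300,440:495];z=zm[250:300,440:495]
pts=stack([(uu-c['cx'])/c['fx']*z,-(vv-c['cy'])/c['fy']*z,-z,ones_like(z)],-1)@c['cam_to_world'].T
m=(pts[...,2]>.05)&(pts[...,2]<.09);b=pts[m][:,:3];print(len(b),b.mean(0),b[:,2].mean());w,V=linalg.eigh(cov(b[:,:2].T));print(sqrt(w*12),degrees(arctan2(V[1,1],V[0,1])))
# bottle, petri
s=get_state();print(s['position'],quat(s['orientation']).as_matrix())
E
```

```text
corners [array([ 0.63551654, -0.03105761,  0.04      ]), array([ 0.65501635, -0.23520677,  0.04      ]), array([ 0.51270005, -0.25059019,  0.04      ]), array([ 0.49406778, -0.04310054,  0.04      ])]
[ 0.57432518 -0.13998878  0.04      ]
0.2050783312282205 -84.54380452610881
0.14314531197684977 -173.83066897987896
0.2083245445375924 95.13131328920885
0.1419604962208857 4.86642194995051
pegs [array([ 0.57865924, -0.16485049,  0.056     ]), array([ 0.58310528, -0.20901338,  0.056     ])] 0.04438612503718311 5.7488091102905114 [ 0.58088226 -0.18693193  0.056     ]
post [ 0.52189785 -0.10197621  0.11      ] piv [ 0.62536369 -0.09220507  0.07      ]
head [array([ 0.54098869, -0.44580312,  0.028     ]), array([ 0.48704386, -0.48669233,  0.028     ]), array([ 0.451825  , -0.42774194,  0.028     ]), array([ 0.50045665, -0.39048938,  0.028     ])] [ 0.49507855 -0.43768169  0.028     ]
[array([ 0.51229318, -0.42283646,  0.064     ]), array([ 0.47531179, -0.44838982,  0.064     ]), array([ 0.49232926, -0.43636859,  0.064     ])] 34.64365570017562 0.04495105943611477
bar [ 0.49176263 -0.43467538  0.06872473]
deck [ 0.52325772 -0.20430944  0.04050778]
post [ 0.52144392 -0.10164746  0.1121456 ]
bench [ 0.53102125 -0.32857724  0.00203381]
159 [ 0.49309073 -0.43633347  0.06251408] 0.06251407846066354
[0.01869724 0.05188349] -143.99922520292745
[0.21561082 0.53258849 0.19409439] [[-7.11378020e-04  3.75333446e-01  9.26889583e-01]
 [-1.21594761e-03  9.26888807e-01 -3.75334065e-01]
 [-9.99999008e-01 -1.39405358e-03 -2.02982519e-04]]
```

Drive yaw comes out at about 5.3° and the head bar lies at about 36°. I'll start transit toward the head, going around the front.

arm_command:
  translation:
    - [-4,-24,26]
    - [-8,-60,66]
    - [-11,-96,106]
    - [-14,-132,146]
    - [-17,-168,186]
    - [-20,-204,226]
    - [-23,-240,266]
    - [-26,-270,298]
    - [-26,-286,314]
    - [-26,-286,314]
  dr:
    - [-3,0,0]
    - [-7,0,0]
    - [-11,0,0]
    - [-15,0,0]
    - [-19,0,0]
    - [-23,0,0]
    - [-27,0,0]
    - [-30,0,0]
    - [-32,0,0]
    - [-32,0,0]
  jaw: [0,0,0,0,20,40,60,80,100,110]

```text
t: 0.98
position: [0.3935, 0.1617, 0.2203]
orientation: [0.705, -0.062, 0.704, 0.062]
contact_force: [1.1, 0.7, 0.9]
finger_gap: 0.574
```

arm_command:
  translation:
    - [-5,-32,5]
    - [-10,-68,10]
    - [-15,-106,15]
    - [-20,-144,20]
    - [-25,-182,25]
    - [-30,-220,30]
    - [-34,-256,35]
    - [-38,-290,40]
    - [-40,-315,44]
    - [-40,-323,45]
    - [-40,-323,45]
  dr:
    - [1,0,0]
    - [2,0,0]
    - [3,0,0]
    - [4,0,0]
    - [5,0,0]
    - [5,0,0]
    - [5,0,0]
    - [5,0,0]
    - [5,0,0]
    - [5,0,0]
    - [5,0,0]
  jaw: [120,130,130,130,130,130,130,130,130,130,130]

```text
t: 1.9
position: [0.4936, -0.1486, 0.2593]
orientation: [0.706, -0.029, 0.707, 0.03]
contact_force: [-0.8, -0.8, -0.0]
finger_gap: 0.493
```

Run:
```python
from h import *
s=get_state(); c=capture('wrist'); save(c,'pics/w1.png'); np.savez('w1.npz',Tt=Tw(s),**c); print(s['t'],s['position'],Tw(s)[:3,:3].round(4),s['finger_gap'])
```

```text
1.9 [ 0.49359608 -0.1485614   0.25927359] [[-9.000e-04 -8.330e-02  9.965e-01]
 [ 4.000e-04  9.965e-01  8.330e-02]
 [-1.000e+00  5.000e-04 -9.000e-04]] 0.49291473620627135
```

View pics/w1.png

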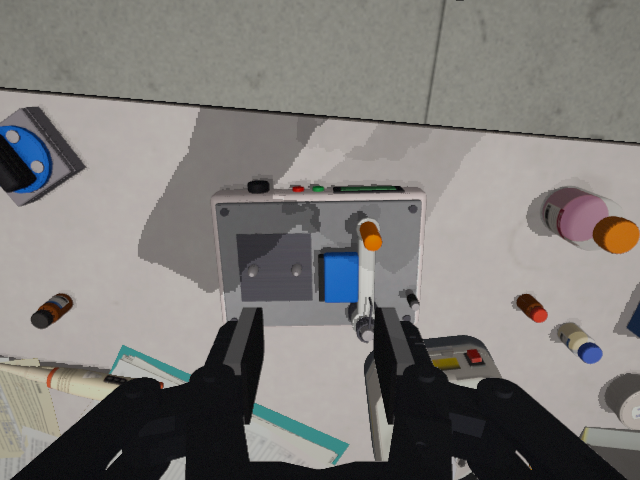

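The wrist view shows the pegs at about (252,270) and (297,270), the post at (370,235) and the stop pin at (412,300). I'll enlarge it to read the tips.

Run:
```python
from h import *
i=cv2.imread('pics/w1.png')
cv2.imwrite('pics/c3.png',cv2.resize(i[180:340,210:430],None,fx=3.6,fy=3.6,interpolation=cv2.INTER_CUBIC))
cv2.imwrite('pics/c4.png',cv2.resize(i[240:300,230:320],None,fx=8,fy=8,interpolation=cv2.INTER_CUBIC))
```

```text
(no output)
```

View pics/c3.png

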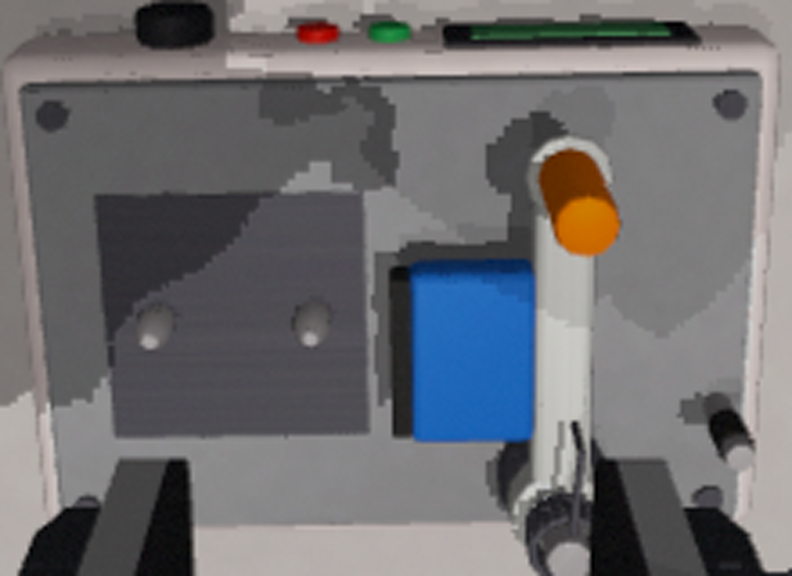

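View pics/c4.png

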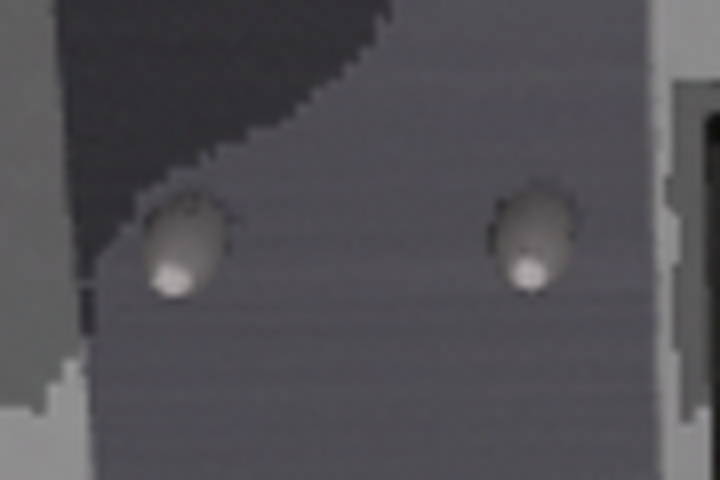

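```bash
cat >> h.py <<'E'
def load(f):
    c=dict(np.load(f)); return c, c['Tt']@c['tool_from_camera']
E
python3 - <<'E'
from h import *
c,T=load('w1.npz')
k=lambda u,v,z:ray(c,230+(u+.5)/8-.5,240+(v+.5)/8-.5,z,T)
j=lambda u,v,z:ray(c,210+(u+.5)/3.6-.5,180+(v+.5)/3.6-.5,z,T)
A,B=k(171,277,.056),k(530,271,.056); d=B-A
yaw=np.arctan2(-d[0],d[1]);seat=(A+B)/2
print(A,B,np.linalg.norm(d),np.degrees(yaw),seat)
print('post',j(587,225,.11),'pin',j(740,455,.074),'piv',j(572,558,.075))
for y in(5.3,):
    y=np.radians(y);M=np.array([[np.cos(y),-np.sin(y)],[np.sin(y),np.cos(y)]])
    o=seat[:2]-M@[0,-.045]; print('origin',o,'post',o+M@[-.05,.045],'piv',o+M@[.05,.045],'pin',o+M@[.029,.092])
Q=[j(22,85,.04),j(763,75,.04),j(370,433,.04),j(115,437,.04),j(362,192,.04),j(95,195,.04)]
for q in Q: print(q)
d=Q[1]-Q[0];print(np.degrees(np.arctan2(-d[0],d[1])))
E
```

```text
[ 0.58296339 -0.20737917  0.056     ] [ 0.57848541 -0.16339375  0.056     ] 0.04421277734976159 5.813016050975024 [ 0.5807244  -0.18538646  0.056     ]
post [ 0.52148676 -0.10097031  0.11      ] pin [ 0.59510109 -0.04604581  0.074     ] piv [ 0.62964708 -0.08722824  0.075     ]
origin [ 0.57656772 -0.14057885] post [ 0.52262481 -0.10038977] piv [ 0.62219728 -0.09115271] pin [ 0.59694565 -0.04629343]
[ 0.51819438 -0.24588335  0.04      ]
[ 0.49887512 -0.0476682   0.04      ]
[ 0.61420238 -0.14439273  0.04      ]
[ 0.62167848 -0.21836789  0.04      ]
[ 0.54077653 -0.1524003   0.04      ]
[ 0.5477682  -0.22568205  0.04      ]
5.566814635978386
```

arm_command:
  translation:
    - [8,-36,-6]
    - [16,-72,-12]
    - [24,-108,-18]
    - [32,-144,-24]
    - [40,-180,-30]
    - [48,-210,-35]
    - [54,-240,-39]
    - [58,-260,-42]
    - [60,-272,-44]
    - [60,-275,-45]
    - [60,-275,-45]
    - [60,-275,-45]
  dr:
    - [-3,0,0]
    - [-6,0,0]
    - [-9,0,0]
    - [-12,0,0]
    - [-15,0,0]
    - [-18,0,0]
    - [-21,0,0]
    - [-24,0,0]
    - [-27,0,0]
    - [-30,0,0]
    - [-31,0,0]
    - [-31,0,0]
  jaw: [130,130,130,130,130,130,130,130,130,130,130,130]

```text
t: 2.95
position: [0.4726, -0.4228, 0.2]
orientation: [0.672, -0.218, 0.672, 0.219]
contact_force: [-0.2, -0.1, 0.4]
finger_gap: 0.489
```

Run:
```python
from h import *
s=get_state(); c=capture('wrist'); save(c,'pics/w2.png'); np.savez('w2.npz',Tt=Tw(s),**c); print(s['t'],s['position'],Tw(s)[:3,:3].round(4),s['finger_gap'])
```

```text
2.95 [ 0.47258743 -0.42281439  0.20002177] [[-3.000e-04 -5.880e-01  8.089e-01]
 [ 1.200e-03  8.089e-01  5.880e-01]
 [-1.000e+00  1.200e-03  4.000e-04]] 0.4889611492676477
```

View pics/w2.png

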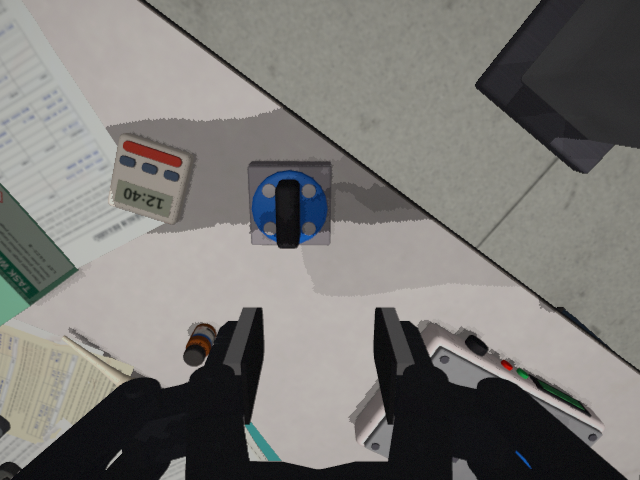

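The head is seen almost square to the tool, with its bar at about (288,212). I'll enlarge it for angle and centre.

Run:
```python
from h import *
i=cv2.imread('pics/w2.png')
cv2.imwrite('pics/c5.png',cv2.resize(i[155:255,240:340],None,fx=6,fy=6,interpolation=cv2.INTER_CUBIC))
c,T=load('w2.npz')
v,u=np.mgrid[155:260,240:345];z=c['z_map'][155:260,240:345]
p=np.stack([(u-c['cx'])/c['fx']*z,-(v-c['cy'])/c['fy']*z,-z,np.ones_like(z)],-1)@T.T
m=(z>0)&(p[...,2]>.056)&(p[...,2]<.075);b=p[m][:,:3];print(len(b),b.mean(0),np.median(b[:,2]))
r=cv2.minAreaRect((b[:,:2]*1000).astype(np.float32));print('bar',r)
m=(z>0)&(p[...,2]>.02)&(p[...,2]<.033);b=p[m][:,:3];print(np.median(b[:,2]));print('block',cv2.minAreaRect((b[:,:2]*1000).astype(np.float32)))
```

```text
1521 [ 0.49136901 -0.43847394  0.06376427] 0.06418106326908324
bar ((492.9491271972656, -438.0445556640625), (51.49243927001953, 18.881484985351562), 35.227909088134766)
0.028512405144713843
block ((492.92828369140625, -438.00604248046875), (69.57935333251953, 70.15046691894531), 35.72895050048828)
```

View pics/c5.png

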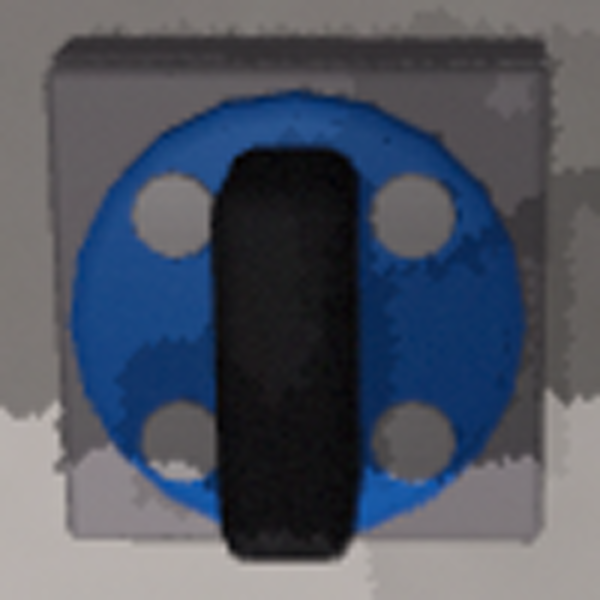

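arm_command:
  translation:
    - [10,-6,2]
    - [25,-12,4]
    - [45,-18,6]
    - [65,-24,8]
    - [85,-24,8]
    - [100,-24,8]
    - [100,-24,8]
    - [100,-24,8]
  dr:
    - [0,0,0]
    - [0,0,0]
    - [0.4,0,0]
    - [0.4,0,0]
    - [0.4,0,0]
    - [0.4,0,0]
    - [0.4,0,0]
    - [0.4,0,0]
  jaw: [130,130,130,130,130,130,130,130]

```text
t: 3.67
position: [0.4927, -0.4379, 0.0989]
orientation: [0.673, -0.215, 0.674, 0.217]
contact_force: [0.4, -0.6, 0.0]
finger_gap: 0.489
```

Run:
```python
from h import *
s=get_state(); c=capture('wrist'); save(c,'pics/w3.png'); np.savez('w3.npz',Tt=Tw(s),**c); T=Tw(s);print(s['t'],s['position'],np.degrees(np.arctan2(T[1,2],T[0,2])))
d=np.array([.4929,-.4380,.039])-s['position'];print(T[:3,:3].T@d*1000)
```

```text
3.6667 [ 0.49268846 -0.43792814  0.09890139] 35.581762531681264
[59.90068517 -0.33967933  0.13692543]
```

View pics/w3.png

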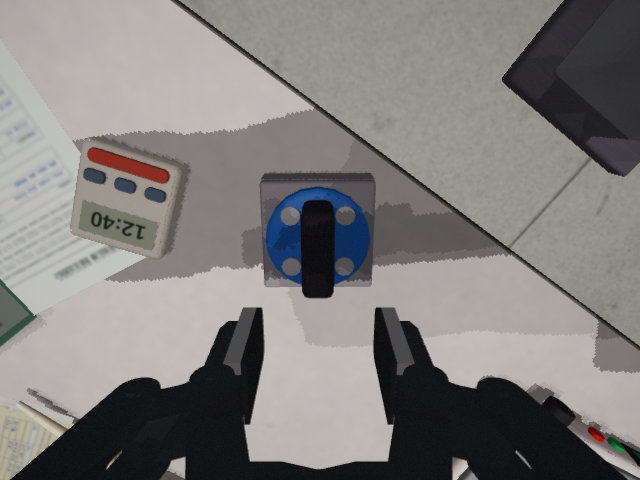

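The bar is centred at column 318, between the fingers at columns 263 and 375. Next I descend and grip.

arm_command:
  translation:
    - [10,0,0]
    - [25,0,0]
    - [40,0,0]
    - [52,0,0]
    - [60,0,0]
    - [60,0,0]
    - [60,0,0]
    - [60,0,0]
    - [60,0,0]
    - [60,0,0]
    - [60,0,0]
    - [60,0,0]
  dr:
    - [0,0,0]
    - [0,0,0]
    - [0,0,0]
    - [0,0,0]
    - [0,0,0]
    - [0,0,0]
    - [0,0,0]
    - [0,0,0]
    - [0,0,0]
    - [0,0,0]
    - [0,0,0]
    - [0,0,0]
  jaw: [130,130,130,130,130,130,160,200,230,255,255,255]

```text
t: 4.72
position: [0.4931, -0.4395, 0.0405]
orientation: [0.673, -0.216, 0.673, 0.216]
contact_force: [-1.0, -0.5, 0.2]
finger_gap: 0.001
```

Run:
```python
from h import *
s=get_state(); print(s['t'],s['position'],s['contact_force'],s['finger_gap'])
```

```text
4.7167 [ 0.4930529  -0.43953662  0.04052051] [-0.9861297  -0.50379873  0.2175658 ] 0.000765517573434605
```

The fingers report shut with no bar between them, so I'll look.

Run:
```python
from h import *
s=get_state(); c=capture('wrist'); save(c,'pics/w4.png'); np.savez('w4.npz',Tt=Tw(s),**c);save(capture('side'),'pics/s4.png')
s=get_state();print(s['position'],s['contact_force'],s['finger_gap'])
i=cv2.imread('pics/s4.png');cv2.imwrite('pics/s4c.png',cv2.resize(i[230:430,230:430],None,fx=3,fy=3))
```

```text
[ 0.49292721 -0.43939478  0.04026804] [ 0.15470588  0.21020478 -0.04669175] -0.0024452694851596615
```

View pics/w4.png

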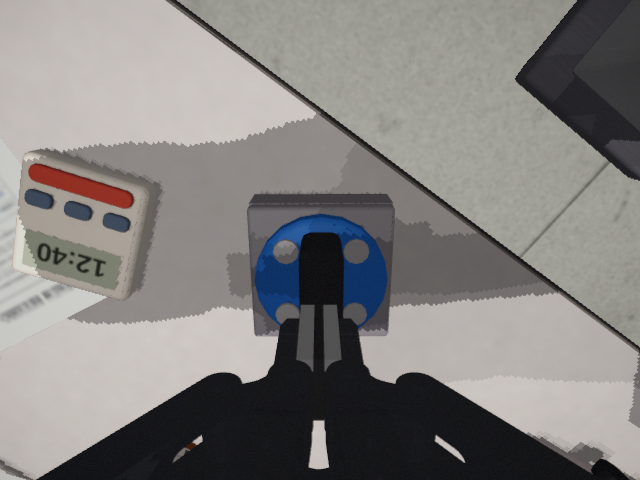

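View pics/s4c.png

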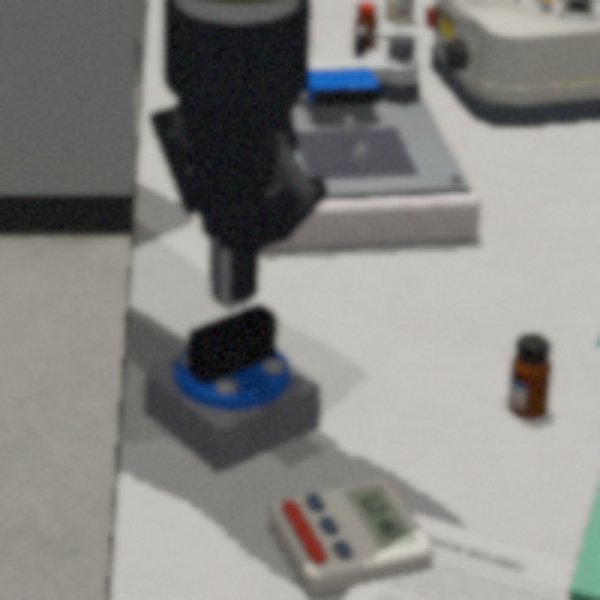

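The fingers seem to be above or beyond the bar rather than around it. I'll check the reported TCP against the cameras.

```bash
cat >> h.py <<'E'
def proj(c,p,T=None):
    T=c['cam_to_world'] if T is None else T
    q=np.linalg.inv(T)@np.append(p,1); return np.array([c['cx']+c['fx']*q[0]/-q[2], c['cy']-c['fy']*q[1]/-q[2], -q[2]])
E
python3 - <<'E'
from h import *
c=capture('side');t=capture('top');np.savez('s4.npz',**c);np.savez('t4.npz',**t);save(t,'pics/t4.png')
s=get_state();p=s['position']
print('side tcp',proj(c,p),'head top',proj(c,[.4929,-.438,.064]),'bench head',proj(c,[.4929,-.438,0]))
print('top tcp',proj(t,p),'head',proj(t,[.4929,-.438,.064]))
w,T=load('w4.npz');print('wrist tcp',proj(w,p,T),'barend near',proj(w,[.4929,-.438,.064],T))
# depth of fingers in side
for (u,v) in((305,318),(308,327),(308,345)):
    z=c['z_map'][v,u];print((u,v),z,(c['cam_to_world']@np.array([(u-c['cx'])/c['fx']*z,-(v-c['cy'])/c['fy']*z,-z,1]))[:3])
i=cv2.imread('pics/t4.png');cv2.imwrite('pics/t4c.png',cv2.resize(i[200:310,400:520],None,fx=5,fy=5))
# wrist depths
for (u,v) in((320,310),(320,260),(305,315),(335,315),(320,340)):
    z=w['z_map'][v,u];print((u,v),z,(T@np.array([(u-w['cx'])/w['fx']*z,-(v-w['cy'])/w['fy']*z,-z,1]))[:3])
E
```

```text
side tcp [306.25528578 349.13002351   0.97531803] head top [306.43241009 336.06697178   0.96743511] bench head [305.96037643 369.29908978   0.99177971]
top tcp [465.74960269 272.79400155   1.46686837] head [467.68928249 272.08252568   1.44313704]
wrist tcp [3.18527171e+02 2.83250887e+02 1.97697397e-01] barend near [3.21064166e+02 3.09476871e+02 1.75327953e-01]
(305, 318) 0.9422023 [ 0.48994277 -0.44880898  0.1036941 ]
(308, 327) 0.94505996 [ 0.49480631 -0.45196284  0.08918698]
(308, 345) 0.9642762 [ 0.49541614 -0.44634957  0.05237813]
(320, 310) 0.15053007 [ 0.48360975 -0.44527618  0.08616651]
(320, 260) 0.16774917 [ 0.4751184  -0.45128408  0.06436765]
(305, 315) 0.14814638 [ 0.48707335 -0.44926108  0.08886501]
(335, 315) 0.14763224 [ 0.48077443 -0.44088393  0.08931237]
(320, 340) 0.13323317 [ 0.4840953  -0.44499291  0.10465515]
```

View pics/t4c.png

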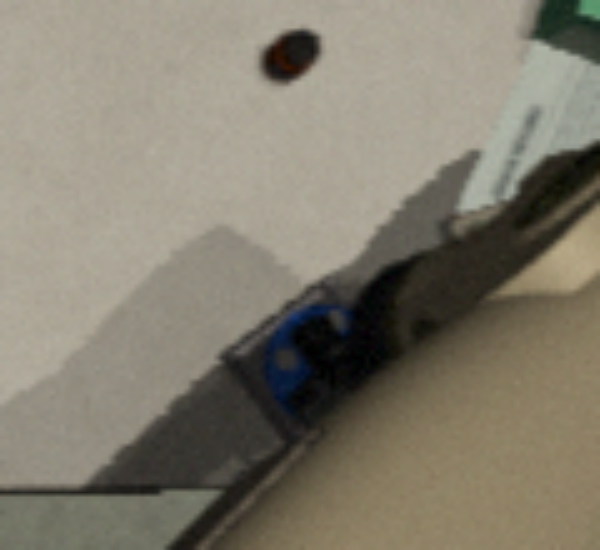

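Both the wrist and side cameras put the closed fingertips at z≈0.087, while the reported TCP is z=0.040. Laterally they agree. So the real tips lie about 46 mm behind the reported TCP along the tool x axis. I'll measure that more exactly.

Run:
```python
from h import *
for f in('w1.npz','w2.npz','w3.npz','w4.npz'):
    c,T=load(f)
    v,u=np.mgrid[0:480,0:640];z=c['z_map']
    p=np.stack([(u-c['cx'])/c['fx']*z,-(v-c['cy'])/c['fy']*z,-z,np.ones_like(z)],-1)@c['tool_from_camera'].T
    m=(z>0)&(z<.155)&(v>295)&(abs(p[...,1])<.06)&(abs(p[...,2])<.05)
    b=p[m]; x=b[:,0]; print(f,m.sum(),'max x',np.percentile(x,[90,98,99.5,100])*1000, 'z of tips',b[x>np.percentile(x,98)][:,1:3].min(0)*1000,b[x>np.percentile(x,98)][:,1:3].max(0)*1000)
    if f!='w4.npz': print('  inner', b[(b[:,1]>0)&(x>x.max()-.03)][:,1].min()*1000,b[(b[:,1]<0)&(x>x.max()-.03)][:,1].max()*1000, 'z range',b[x>x.max()-.03][:,2].min()*1000,b[x>x.max()-.03][:,2].max()*1000)
i=cv2.imread('pics/w4.png');cv2.imwrite('pics/w4c.png',cv2.resize(i[220:420,220:420],None,fx=3,fy=3))
c=dict(np.load('s4.npz'));
# side: column of finger, list depth->world
for v in range(322,336):
    u=308;z=c['z_map'][v,u];print(v,(c['cam_to_world']@np.array([(u-c['cx'])/c['fx']*z,-(v-c['cy'])/c['fy']*z,-z,1]))[:3].round(4))
```

```text
w1.npz 44356 max x [-69.71908807 -50.58096546 -45.57896454 -41.34040337] z of tips [-33.95451518 -11.46762203] [34.52517669 10.90336437]
  inner 21.045648119886096 -20.252443698041652 z range -11.91210143029603 12.084517126428718
w2.npz 44362 max x [-69.73674215 -50.59378413 -45.48912611 -41.34619488] z of tips [-33.70248722 -11.45870307] [34.59326603 11.33318672]
  inner 20.93419353186093 -20.382788957170014 z range -11.708916255592893 11.947133074448432
w3.npz 44347 max x [-69.64698581 -50.51114539 -45.51822947 -41.31657935] z of tips [-34.07984081 -11.43766529] [35.15160308 11.36296238]
  inner 20.91794969958616 -20.385902375284957 z range -11.755853573175475 12.355547792084712
w4.npz 45074 max x [-75.22381393 -51.5137633  -45.01730104 -41.198547  ] z of tips [-13.26519611 -11.53897826] [13.81704504 -5.41282377]
322 [ 0.4946 -0.4534  0.0991]
323 [ 0.4946 -0.4554  0.0985]
324 [ 0.4947 -0.453   0.0953]
325 [ 0.4947 -0.4531  0.0935]
326 [ 0.4948 -0.4515  0.0907]
327 [ 0.4948 -0.452   0.0892]
328 [ 0.4948 -0.4532  0.0881]
329 [ 0.4948 -0.4537  0.0866]
330 [ 0.4949 -0.4511  0.0832]
331 [ 0.4951 -0.4452  0.0778]
332 [ 0.4951 -0.4478  0.0775]
333 [ 0.4989 -0.3189 -0.0025]
334 [ 0.4956 -0.4315  0.0639]
335 [ 0.4956 -0.4308  0.0616]
```

View pics/w4c.png

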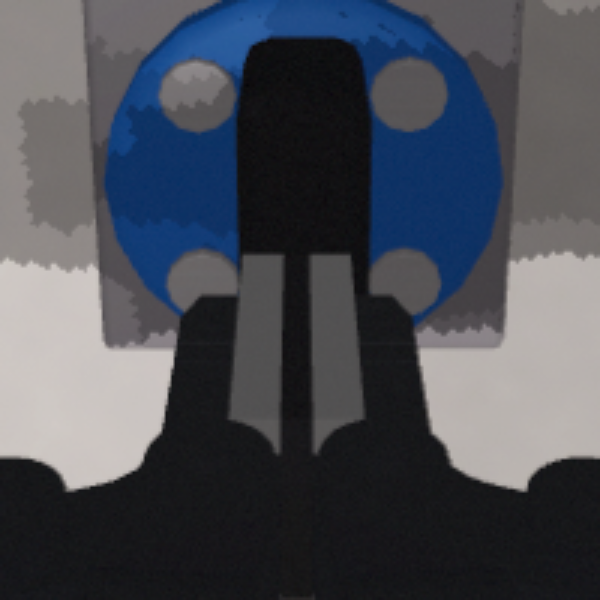

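The real fingertips are about 42 mm short of the reported TCP, and I'll account for that from here on. I'll open in place, since the tips clear the bar top, then descend 40 mm more and grip.

arm_command:
  translation:
    - [0,0,0]
    - [0,0,0]
    - [0,0,0]
    - [0,0,0]
    - [0,0,0]
    - [0,0,0]
    - [0,0,0]
    - [0,0,0]
  dr:
    - [0,0,0]
    - [0,0,0]
    - [0,0,0]
    - [0,0,0]
    - [0,0,0]
    - [0,0,0]
    - [0,0,0]
    - [0,0,0]
  jaw: [130,130,130,130,130,130,130,130]

```text
t: 5.58
position: [0.4929, -0.4393, 0.04]
orientation: [0.673, -0.216, 0.673, 0.216]
contact_force: [-0.3, 1.1, -0.0]
finger_gap: 0.491
```

Run:
```python
from h import *
s=get_state(); T=Tw(s);print(s['t'],s['position'],s['finger_gap'],s['contact_force'])
d=np.array([.4929,-.4380,.0])-s['position'];print(T[:3,:3].T@d*1000)
```

```text
5.5833 [ 0.49285064 -0.43931028  0.04002347] 0.49144078586920786 [-0.29623507  1.09304292 -0.00244314]
[40.02363283  1.03264654  0.7998409 ]
```

arm_command:
  translation:
    - [10,1,1]
    - [22,1,1]
    - [32,1,1]
    - [38,1,1]
    - [40,1,1]
    - [40,1,1]
    - [40,1,1]
    - [40,1,1]
  dr:
    - [0,0,0]
    - [0,0,0]
    - [0,0,0]
    - [0,0,0]
    - [0,0,0]
    - [0,0,0]
    - [0,0,0]
    - [0,0,0]
  jaw: [130,130,130,130,130,130,130,130]

```text
t: 6.25
position: [0.4934, -0.4383, 0.0004]
orientation: [0.673, -0.216, 0.673, 0.216]
contact_force: [-0.1, 0.7, 0.5]
finger_gap: 0.49
```

Run:
```python
from h import *
s=get_state(); c=capture('wrist'); save(c,'pics/w5.png'); np.savez('w5.npz',Tt=Tw(s),**c);c=capture('side');save(c,'pics/s5.png')
print(s['t'],s['position'],s['contact_force'],s['finger_gap'])
i=cv2.imread('pics/s5.png');j=cv2.imread('pics/w5.png')
cv2.imwrite('pics/c6.png',np.hstack([cv2.resize(i[290:390,260:360],(400,400)),cv2.resize(j[200:400,220:420],(400,400))]))
```

```text
6.25 [ 4.93430255e-01 -4.38302928e-01  3.85536267e-04] [-0.11307419  0.73299454  0.46583011] 0.4899140975169712
```

View pics/c6.png

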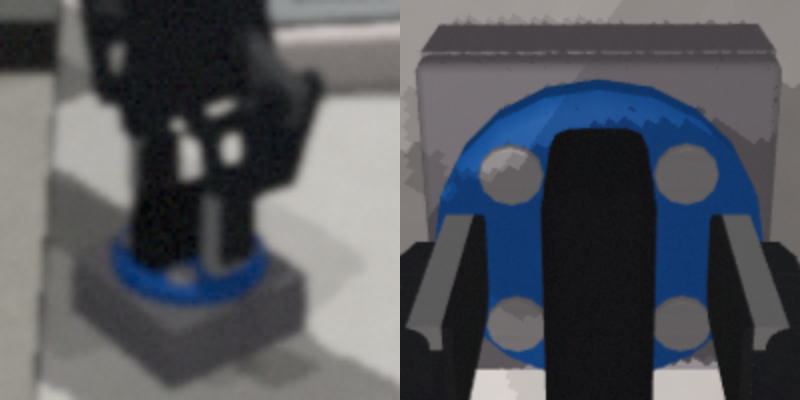

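The pads now straddle the bar just above the blue cover. Closing.

arm_command:
  translation:
    - [0,0,0]
    - [0,0,0]
    - [0,0,0]
    - [0,0,0]
    - [0,0,0]
    - [0,0,0]
  dr:
    - [0,0,0]
    - [0,0,0]
    - [0,0,0]
    - [0,0,0]
    - [0,0,0]
    - [0,0,0]
  jaw: [255,255,255,255,255,255]

```text
t: 6.85
position: [0.4934, -0.4383, 0.0006]
orientation: [0.674, -0.216, 0.673, 0.216]
contact_force: [0.0, -0.3, 3.2]
finger_gap: 0.195
```

arm_command:
  translation:
    - [-5,0,0]
    - [-15,0,0]
    - [-30,0,0]
    - [-48,0,0]
    - [-66,0,0]
    - [-84,0,0]
    - [-96,0,0]
    - [-100,0,0]
    - [-100,0,0]
  dr:
    - [0,0,0]
    - [0,0,0]
    - [0,0,0]
    - [0,0,0]
    - [0,0,0]
    - [0,0,0]
    - [0,0,0]
    - [0,0,0]
    - [0,0,0]
  jaw: [255,255,255,255,255,255,255,255,255]

```text
t: 7.6
position: [0.4935, -0.4384, 0.1014]
orientation: [0.674, -0.216, 0.673, 0.215]
contact_force: [-0.4, -0.5, -3.3]
finger_gap: 0.203
```

Run:
```python
from h import *
s=get_state(); c=capture('wrist'); save(c,'pics/w6.png'); np.savez('w6.npz',Tt=Tw(s),**c);c=capture('side');save(c,'pics/s6.png')
print(s['t'],s['position'],s['contact_force'],s['finger_gap'])
T=Tw(s);d=np.array([.5807,-.1854,.10])-s['position'];print(T[:3,:3].T@d*1000,np.degrees(np.arctan2(T[1,2],T[0,2])))
i=cv2.imread('pics/s6.png');j=cv2.imread('pics/w6.png')
cv2.imwrite('pics/c7.png',np.hstack([cv2.resize(i[230:390,240:400],(400,400)),cv2.resize(j[140:440,170:470],(400,400))]))
```

```text
7.6 [ 0.49351318 -0.43836921  0.10141122] [-0.37901369 -0.54231236 -3.25481019] 0.20278277487760224
[  1.19665278 155.11100304 218.02774327] 35.55465394457655
```

View pics/c7.png

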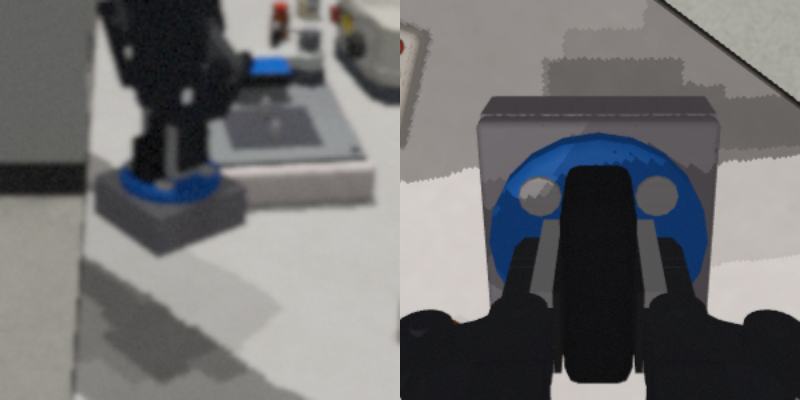

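The head is held, and the 3.3 N load matches its weight. I'll measure where it sits in the tool frame.

Run:
```python
from h import *
c,T=load('w6.npz')
v,u=np.mgrid[140:420,200:430];z=c['z_map'][140:420,200:430]
p=np.stack([(u-c['cx'])/c['fx']*z,-(v-c['cy'])/c['fy']*z,-z,np.ones_like(z)],-1)@c['tool_from_camera'].T
h,e=np.histogram(p[...,0][(z>0)],bins=np.arange(-.08,.03,.002))
for a,b in zip(e,h): 
    if b>200: print(round(a*1000),b,end='; ')
m=(z>0)&(p[...,0]>-.036)&(p[...,0]<-.024)&(abs(p[...,1])<.05)
for lo,hi in((-.034,-.026),(-.032,-.022)):
    m=(z>0)&(p[...,0]>lo)&(p[...,0]<hi)&(abs(p[...,1])<.045)&(abs(p[...,2])<.06)
    b=p[m];print('\n',m.sum(),np.median(b[:,0]),b[:,1].min(),b[:,1].max(),b[:,2].min(),b[:,2].max(),cv2.minAreaRect((b[:,1:3]*1000).astype(np.float32)))
```

```text
-80 396; -78 247; -76 785; -74 420; -72 224; -70 289; -68 385; -66 2735; -64 4076; -62 857; -60 425; -58 414; -56 347; -54 351; -52 327; -50 305; -48 288; -46 256; -44 208; -40 890; -38 2753; -36 3260; -34 434; -32 247; -30 3058; -28 3294; -26 345; -24 260; -22 237; -20 320; -18 243; -16 263; -14 218; -12 233; -10 214; -8 218; -6 204; -2 211; 
 7033 -0.028057235079004456 -0.034707989731974684 0.03524795343493709 -0.03519595048072047 0.02759319186555516 ((0.2833061218261719, -3.8050918579101562), (70.00096130371094, 62.697669982910156), 0.08131412416696548)

 7204 -0.027923146877017413 -0.034886045962246544 0.03552794245987984 -0.03535234321398344 0.029317931057553953 ((0.30755615234375, -3.0456619262695312), (70.54302215576172, 64.54046630859375), 0.15225809812545776)
```

arm_command:
  translation:
    - [0,6,9]
    - [0,20,28]
    - [0,37,52]
    - [0,54,76]
    - [0,71,100]
    - [0,88,124]
    - [0,105,148]
    - [0,122,172]
    - [0,137,193]
    - [0,149,210]
    - [0,155,218]
    - [0,155,218]
  dr:
    - [1,0,0]
    - [4,0,0]
    - [7,0,0]
    - [10,0,0]
    - [13,0,0]
    - [16,0,0]
    - [19,0,0]
    - [22,0,0]
    - [25,0,0]
    - [28,0,0]
    - [30,0,0]
    - [30,0,0]
  jaw: [255,255,255,255,255,255,255,255,255,255,255,255]

```text
t: 8.7
position: [0.5798, -0.1819, 0.0985]
orientation: [0.705, -0.034, 0.707, 0.036]
contact_force: [0.1, 0.1, -4.3]
finger_gap: 0.198
```

Run:
```python
from h import *
s=get_state(); c=capture('wrist'); save(c,'pics/w7.png'); np.savez('w7.npz',Tt=Tw(s),**c);c=capture('side');save(c,'pics/s7.png')
s=get_state()
print(s['t'],s['position'],s['contact_force'],s['finger_gap'])
T=Tw(s);d=np.array([.5807,-.1854,.06])-s['position'];print(T[:3,:3].T@d*1000,np.degrees(np.arctan2(T[1,2],T[0,2])))
i=cv2.imread('pics/s7.png');j=cv2.imread('pics/w7.png')
cv2.imwrite('pics/c8.png',np.hstack([cv2.resize(i[180:340,260:420],(400,400)),cv2.resize(j[80:440,140:500],(400,400))]))
```

```text
8.8 [ 0.57956762 -0.18457414  0.09888435] [-0.35477996  0.04269971 -3.04593528] 0.20228672828692135
[38.88140863 -0.96228126  1.12557987] 5.662207745181677
```

View pics/c8.png

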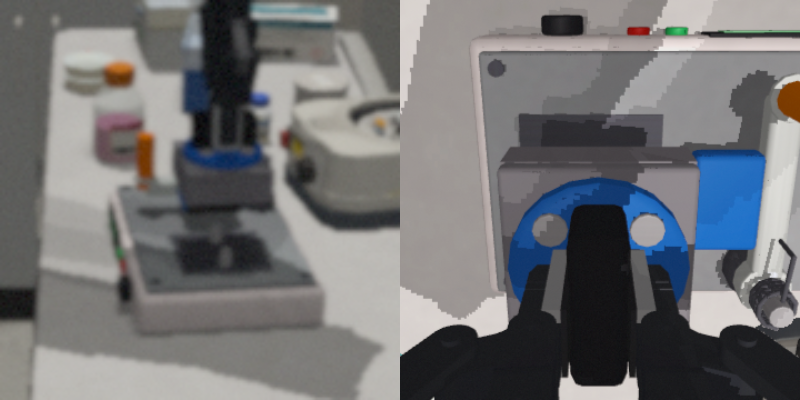

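The head is above the dark seat area with the shoe beside it. I'll descend to just above the pegs with the small correction.

arm_command:
  translation:
    - [6,-1,1]
    - [14,-1,1]
    - [22,-1,1]
    - [30,-1,1]
    - [36,-1,1]
    - [38,-1,1]
    - [38,-1,1]
    - [38,-1,1]
    - [38,-1,1]
  dr:
    - [0,0,0]
    - [0,0,0]
    - [0,0,0]
    - [0,0,0]
    - [0,0,0]
    - [0,0,0]
    - [0,0,0]
    - [0,0,0]
    - [0,0,0]
  jaw: [255,255,255,255,255,255,255,255,255]

```text
t: 9.55
position: [0.5818, -0.1862, 0.0625]
orientation: [0.707, -0.034, 0.706, 0.034]
contact_force: [-0.8, 0.3, -4.0]
finger_gap: 0.199
```

Run:
```python
from h import *
s=get_state()
print(s['t'],s['position'],s['contact_force'],s['finger_gap'])
T=Tw(s);d=np.array([.5807,-.1854,.04])-s['position'];print(T[:3,:3].T@d*1000,np.degrees(np.arctan2(T[1,2],T[0,2])),T[:3,0])
```

```text
9.55 [ 0.58176389 -0.18616111  0.06250736] [-0.80375263  0.32006308 -3.99602545] 0.1992786425254821
[22.50633836  0.8680227  -1.00172591] 5.553604258591915 [ 7.61679742e-04 -2.62050709e-04 -9.99999676e-01]
```

arm_command:
  translation:
    - [2,0.5,-0.5]
    - [4,0.5,-0.5]
    - [6,0.5,-0.5]
    - [8,0.5,-0.5]
    - [10,0.5,-0.5]
    - [12,0.5,-0.5]
    - [12,0.5,-0.5]
    - [12,0.5,-0.5]
  dr:
    - [0,0,0]
    - [0,0,0]
    - [0,0,0]
    - [0,0,0]
    - [0,0,0]
    - [0,0,0]
    - [0,0,0]
    - [0,0,0]
  jaw: [255,255,255,255,255,255,255,255]

```text
t: 10.22
position: [0.5808, -0.1855, 0.0499]
orientation: [0.706, -0.034, 0.706, 0.034]
contact_force: [-0.1, 0.6, -3.2]
finger_gap: 0.199
```

Already 6 mm onto the pegs with no extra force. I'll continue to the deck.

arm_command:
  translation:
    - [2,0,0]
    - [4,0,0]
    - [6,0,0]
    - [8,0,0]
    - [9,0,0]
    - [10,0,0]
    - [10,0,0]
    - [10,0,0]
  dr:
    - [0,0,0]
    - [0,0,0]
    - [0,0,0]
    - [0,0,0]
    - [0,0,0]
    - [0,0,0]
    - [0,0,0]
    - [0,0,0]
  jaw: [255,255,255,255,255,255,255,255]

```text
t: 10.88
position: [0.5807, -0.1854, 0.0406]
orientation: [0.706, -0.034, 0.706, 0.034]
contact_force: [-2.2, 1.1, 1.3]
finger_gap: 0.198
```

arm_command:
  translation:
    - [1,0,0]
    - [1.5,0,0]
    - [1.5,0,0]
    - [1.5,0,0]
  dr:
    - [0,0,0]
    - [0,0,0]
    - [0,0,0]
    - [0,0,0]
  jaw: [255,255,255,255]

```text
t: 11.22
position: [0.5807, -0.1854, 0.0405]
orientation: [0.706, -0.034, 0.706, 0.034]
contact_force: [-6.6, 1.6, 11.7]
finger_gap: 0.202
```

Run:
```python
from h import *
s=get_state(); c=capture('wrist'); np.savez('w8.npz',Tt=Tw(s),**c);save(c,'pics/w8.png');c2=capture('side');save(c2,'pics/s8.png')
print(s['t'],s['position'],s['contact_force'],s['finger_gap'])
T=Tw(s)@c['tool_from_camera']
v,u=np.mgrid[60:330,120:560];z=c['z_map'][60:330,120:560]
p=np.stack([(u-c['cx'])/c['fx']*z,-(v-c['cy'])/c['fy']*z,-z,np.ones_like(z)],-1)@T.T
y=np.radians(5.6);q=p[...,:2]-[.5807,-.1854];X=q[...,0]*np.cos(y)+q[...,1]*np.sin(y);Y=-q[...,0]*np.sin(y)+q[...,1]*np.cos(y);Z=p[...,2]
for n,m in dict(deckfront=(X>-.10)&(X<-.045)&(abs(Y)<.03),blockL=(X>-.032)&(X<-.02)&(Y<-.022)&(Y>-.032),blockR=(X>-.032)&(X<-.02)&(Y>.022)&(Y<.032)).items():
    m=m&(z>0);print(n,m.sum(),np.median(Z[m]),Z[m].std())
i=cv2.imread('pics/s8.png');j=cv2.imread('pics/w8.png')
cv2.imwrite('pics/c9.png',np.hstack([cv2.resize(i[180:340,260:420],(400,400)),cv2.resize(j[80:440,140:500],(400,400))]))
```

```text
11.2167 [ 0.58069957 -0.18544704  0.04053281] [-6.63680514  1.55166234 11.70497349] 0.20223639244448025
deckfront 17277 0.034176293896398535 0.017779510820491173
blockL 782 0.06873520264084784 0.0012487022237958555
blockR 802 0.06879342883007697 0.001567156311261599
```

View pics/c9.png

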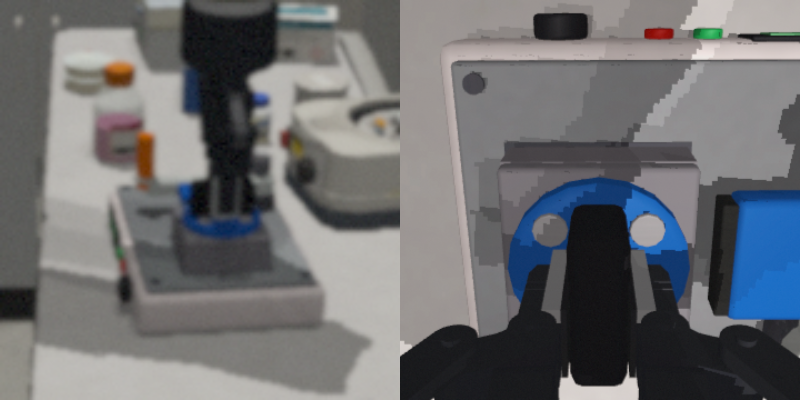

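The block top is at 0.0687 on both sides (expected 0.068) and the deck pushes back, so the head is seated. I'll ease off, release and raise.

arm_command:
  translation:
    - [-1.5,0,0]
    - [-1.5,0,0]
    - [-1.5,0,0]
    - [-1.5,0,0]
    - [-1.5,0,0]
    - [-1.5,0,0]
    - [-1.5,0,0]
  dr:
    - [0,0,0]
    - [0,0,0]
    - [0,0,0]
    - [0,0,0]
    - [0,0,0]
    - [0,0,0]
    - [0,0,0]
  jaw: [220,180,150,130,130,130,130]

```text
t: 11.9
position: [0.581, -0.1856, 0.04]
orientation: [0.706, -0.034, 0.706, 0.034]
contact_force: [-0.9, -0.3, -0.0]
finger_gap: 0.487
```

arm_command:
  translation:
    - [-4,0,0]
    - [-14,0,0]
    - [-30,0,0]
    - [-48,0,0]
    - [-66,0,0]
    - [-84,0,-10]
    - [-102,0,-25]
    - [-115,0,-45]
    - [-120,0,-60]
    - [-120,0,-60]
    - [-120,0,-60]
  dr:
    - [0,0,0]
    - [0,0,0]
    - [0,0,0]
    - [0,0,0]
    - [0,0,0]
    - [0,0,0]
    - [0,0,0]
    - [0,0,0]
    - [0,0,0]
    - [0,0,0]
    - [0,0,0]
  jaw: [130,130,130,130,130,130,130,130,130,130,130]

```text
t: 12.82
position: [0.5215, -0.1917, 0.1616]
orientation: [0.707, -0.034, 0.705, 0.034]
contact_force: [1.1, 0.9, -0.3]
finger_gap: 0.489
```

Run:
```python
from h import *
s=get_state(); c=capture('wrist'); np.savez('w9.npz',Tt=Tw(s),**c);save(c,'pics/w9.png');c2=capture('side');save(c2,'pics/s9.png')
print(s['t'],s['position'],s['contact_force'],s['finger_gap'])
T=Tw(s)@c['tool_from_camera']
v,u=np.mgrid[0:480,0:640];z=c['z_map']
p=np.stack([(u-c['cx'])/c['fx']*z,-(v-c['cy'])/c['fy']*z,-z,np.ones_like(z)],-1)@T.T
y=np.radians(5.6);q=p[...,:2]-[.5807,-.1854];X=q[...,0]*np.cos(y)+q[...,1]*np.sin(y);Y=-q[...,0]*np.sin(y)+q[...,1]*np.cos(y);Z=p[...,2]
m=(z>.16)&(Z>.063)&(Z<.0725)&(abs(X)<.05)&(abs(Y)<.041);print('block',m.sum(),np.median(Z[m]),cv2.minAreaRect(np.stack([X[m],Y[m]],1).astype(np.float32)*1000))
for n,m in dict(deck=(X>-.06)&(X<-.045)&(abs(Y)<.03),bl=(X>-.032)&(X<-.02)&(Y<-.022)&(Y>-.032),br=(X>-.032)&(X<-.02)&(Y>.022)&(Y<.032),bl2=(X<.032)&(X>.022)&(Y<-.022)&(Y>-.032),br2=(X<.032)&(X>.022)&(Y>.022)&(Y<.032)).items():
    m=m&(z>0);print(n,m.sum(),np.median(Z[m]))
# post
m=(z>.16)&(Z>.1055)&(Z<.115)&(abs(p[...,0]-.522)<.03)&(abs(p[...,1]+.1)<.03);b=p[m];print('post top',m.sum(),cv2.minEnclosingCircle(b[:,:2].astype(np.float32)*1000),b[:,:3].mean(0))
```

```text
12.8167 [ 0.52148477 -0.19170891  0.16160215] [ 1.10499434  0.8615838  -0.33348576] 0.4889314052472265
block 2856 0.06853944332190579 ((0.052001953125, 0.12384796142578125), (70.19511413574219, 70.10440063476562), 89.88177490234375)
deck 3096 0.04247022165559042
bl 229 0.06881093361193968
br 235 0.06881791989688124
bl2 137 0.06878147410622704
br2 136 0.0686884794441226
post top 560 ((521.99951171875, -101.3165283203125), 8.068180084228516) [ 0.52106015 -0.10193825  0.10979901]
```

View pics/w9.png

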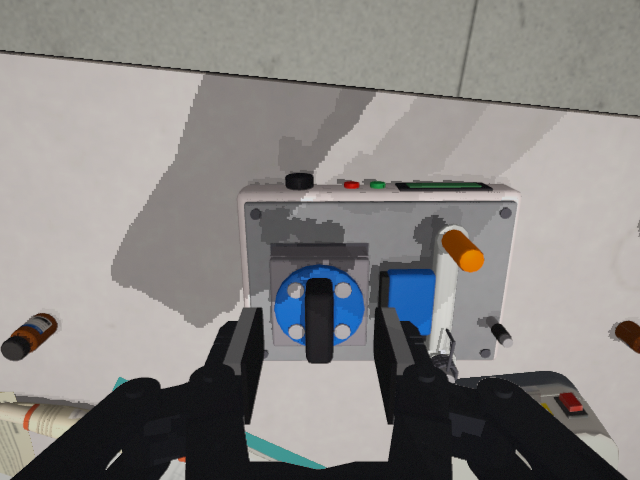

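View pics/s9.png

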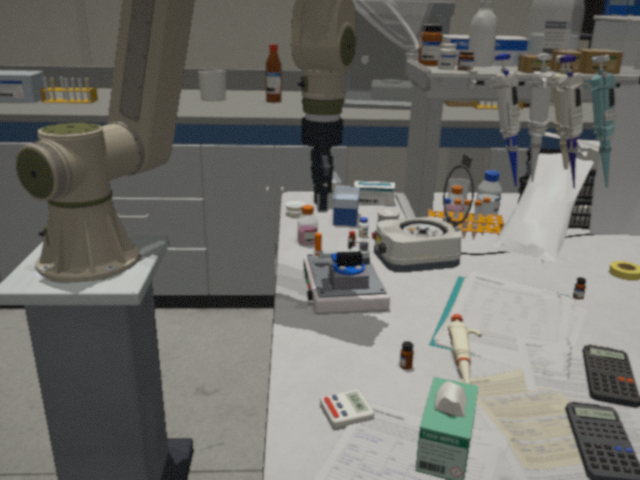

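The head sits square and level: all four corners read 0.0687–0.0688, the offset is under 0.2 mm, and it has been released. The post top is at (0.522,-0.101). Moving above the post.

arm_command:
  translation:
    - [0,8,1]
    - [0,22,3]
    - [2,38,4]
    - [6,54,6]
    - [12,68,7]
    - [20,80,8]
    - [27,88,9]
    - [30,90,10]
    - [30,90,10]
    - [30,90,10]
  dr:
    - [0,0,0]
    - [0,0,0]
    - [0,0,0]
    - [0,0,0]
    - [0,0,0]
    - [0,0,0]
    - [0,0,0]
    - [0,0,0]
    - [0,0,0]
    - [0,0,0]
  jaw: [130,130,130,130,130,130,130,130,130,130]

```text
t: 13.75
position: [0.5224, -0.1009, 0.1297]
orientation: [0.706, -0.034, 0.706, 0.034]
contact_force: [-0.2, 0.3, -0.5]
finger_gap: 0.489
```

Run:
```python
from h import *
s=get_state(); c=capture('wrist'); np.savez('w10.npz',Tt=Tw(s),**c);save(c,'pics/w10.png')
s=get_state();print(s['t'],s['position'],s['contact_force'],s['finger_gap'])
T=Tw(s)@c['tool_from_camera']
v,u=np.mgrid[0:480,0:640];z=c['z_map']
p=np.stack([(u-c['cx'])/c['fx']*z,-(v-c['cy'])/c['fy']*z,-z,np.ones_like(z)],-1)@T.T;Z=p[...,2]
m=(z>.16)&(Z>.1055)&(Z<.115)&(abs(p[...,0]-.522)<.03)&(abs(p[...,1]+.1)<.03);b=p[m];print('post top',m.sum(),cv2.minEnclosingCircle(b[:,:2].astype(np.float32)*1000),b[:,:3].mean(0))
T=Tw(s);d=np.array([.522,-.101,.041])-s['position'];print(T[:3,:3].T@d*1000,np.degrees(np.arctan2(T[1,2],T[0,2])))
t=dict(np.load('top0.npz'));print('bottle',ray(t,253,271,.098),'petri',ray(t,173,284,.031))
```

```text
13.8 [ 0.52264743 -0.10122038  0.13010431] [ 0.76615966  0.00399899 -0.2551188 ] 0.4912415629403007
post top 727 ((521.8785400390625, -101.29757690429688), 7.930355072021484) [ 0.52100366 -0.10128774  0.11022949]
[89.10414794  0.30090483 -0.63744547] 5.530023000398297
bottle [0.49850072 0.10485462 0.098     ] petri [0.47232771 0.31828199 0.031     ]
```

View pics/w10.png

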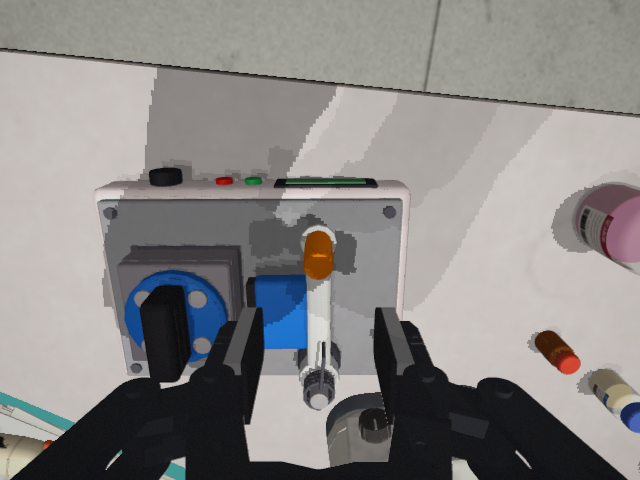

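The post is centred between the fingers at column 319. I'll descend and close.

arm_command:
  translation:
    - [6,0,0]
    - [18,0,0]
    - [34,0,0]
    - [50,0,0]
    - [66,0,0]
    - [78,0,0]
    - [86,0,0]
    - [88,0,0]
    - [88,0,0]
    - [88,0,0]
  dr:
    - [0,0,0]
    - [0,0,0]
    - [0,0,0]
    - [0,0,0]
    - [0,0,0]
    - [0,0,0]
    - [0,0,0]
    - [0,0,0]
    - [0,0,0]
    - [0,0,0]
  jaw: [130,130,130,130,130,130,130,130,130,130]

```text
t: 14.63
position: [0.5229, -0.1012, 0.0426]
orientation: [0.707, -0.034, 0.706, 0.034]
contact_force: [-0.1, -0.5, 0.9]
finger_gap: 0.491
```

arm_command:
  translation:
    - [0,0,0]
    - [0,0,0]
    - [0,0,0]
    - [0,0,0]
    - [0,0,0]
    - [0,0,0]
  dr:
    - [0,0,0]
    - [0,0,0]
    - [0,0,0]
    - [0,0,0]
    - [0,0,0]
    - [0,0,0]
  jaw: [170,210,255,255,255,255]

```text
t: 15.13
position: [0.5231, -0.1011, 0.043]
orientation: [0.707, -0.035, 0.706, 0.034]
contact_force: [-0.8, -0.5, 5.7]
finger_gap: 0.169
```

Run:
```python
from h import *
s=get_state(); c=capture('wrist'); save(c,'pics/w11.png'); np.savez('w11.npz',Tt=Tw(s),**c); c2=capture('side');save(c2,'pics/s11.png')
s=get_state();print(s['t'],s['position'],s['contact_force'],s['finger_gap'])
T=Tw(s);Rt=T[:3,:3];yaw0=np.degrees(np.arctan2(T[1,2],T[0,2]));print(yaw0)
piv=np.array([.6217,-.0908]);r=s['position'][:2]-piv;print(np.hypot(*r),np.degrees(np.arctan2(r[1],r[0])))
p0=piv+.1*np.array([np.cos(np.radians(185.6)),np.sin(np.radians(185.6))])
for k in range(1,14):
    a=np.radians(185.6-4.3*k);d=piv+.1*np.array([np.cos(a),np.sin(a)])-p0
    print(k,np.round(Rt.T@np.append(d,0)*1000,1),round(4.3*k,1))
i=cv2.imread('pics/s11.png');j=cv2.imread('pics/w11.png')
cv2.imwrite('pics/c11.png',np.hstack([cv2.resize(i[180:340,260:420],(400,400)),cv2.resize(j[80:440,140:500],(400,400))]))
```

```text
15.2333 [ 0.52310525 -0.10110698  0.04304477] [-0.07254546 -0.08411237  6.02210266] 0.16606977379705828
5.5524463522505725
0.0991320299052935 -174.03204408187042
1 [-0.   7.5  0.3] 4.3
2 [-0.  15.   1.1] 8.6
3 [-0.  22.3  2.5] 12.9
4 [-0.  29.6  4.4] 17.2
5 [-0.  36.7  6.9] 21.5
6 [-0.  43.5  9.9] 25.8
7 [-0.  50.2 13.4] 30.1
8 [-0.  56.5 17.4] 34.4
9 [-0.  62.5 21.9] 38.7
10 [-0.  68.2 26.8] 43.0
11 [-0.  73.5 32.1] 47.3
12 [-0.  78.4 37.8] 51.6
13 [-0.  82.8 43.9] 55.9
```

View pics/c11.png

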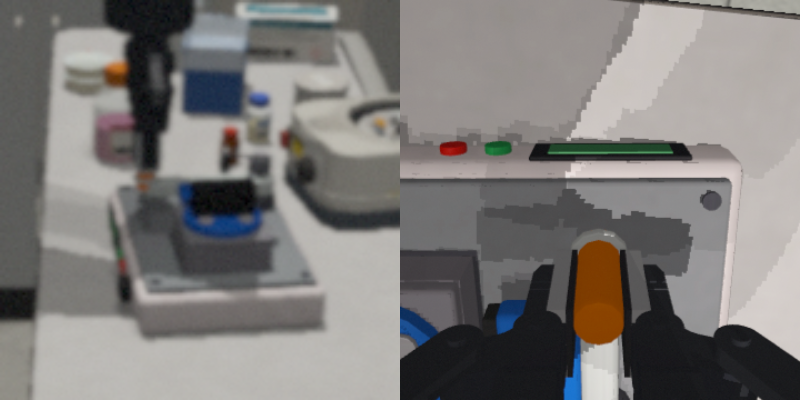

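The post is held. The +6 N vertical force suggests the tips touch the collar, so I'll raise 1 mm while swinging. The swing follows the arc and turns with the arm.

arm_command:
  translation:
    - [-1,0,0]
    - [-1,3.7,0.1]
    - [-1,7.5,0.3]
    - [-1,15,1.1]
    - [-1,22.3,2.5]
    - [-1,29.6,4.4]
    - [-1,36.7,6.9]
    - [-1,43.5,9.9]
    - [-1,50.2,13.4]
    - [-1,56.5,17.4]
    - [-1,62.5,21.9]
    - [-1,62.5,21.9]
  dr:
    - [0,0,0]
    - [2.1,0,0]
    - [4.3,0,0]
    - [8.6,0,0]
    - [12.9,0,0]
    - [17.2,0,0]
    - [21.5,0,0]
    - [25.8,0,0]
    - [30.1,0,0]
    - [34.4,0,0]
    - [38.7,0,0]
    - [38.7,0,0]
  jaw: [255,255,255,255,255,255,255,255,255,255,255,255]

```text
t: 16.23
position: [0.5384, -0.0372, 0.0431]
orientation: [0.678, 0.201, 0.677, -0.203]
contact_force: [-1.1, -7.0, 2.8]
finger_gap: 0.17
```

Run:
```python
from h import *
s=get_state(); c=capture('wrist'); save(c,'pics/w12.png'); np.savez('w12.npz',Tt=Tw(s),**c); c2=capture('top');save(c2,'pics/t12.png')
s=get_state();print(s['t'],s['position'],s['contact_force'],s['moment'],s['finger_gap'])
T=Tw(s);Rt=T[:3,:3];yaw0=np.degrees(np.arctan2(T[1,2],T[0,2]));print('yaw',yaw0)
piv=np.array([.6217,-.0908]);r=s['position'][:2]-piv;print(np.hypot(*r),185.6-np.degrees(np.arctan2(r[1],r[0])))
a0=185.6-38.7;P=lambda a:piv+.1*np.array([np.cos(np.radians(a)),np.sin(np.radians(a))])
for k in (4.3,8.6,12.9,13.9,14.9):
    print(k,np.round(Rt.T@np.append(P(a0-k)-P(a0),0)*1000,1))
```

```text
16.3333 [ 0.53810493 -0.03774696  0.04310694] [-1.26094994 -5.44169569  2.01294055] [-0.98345106  0.13412386  0.08103491] 0.1613328012714705
yaw -33.05977752722693
0.09900889258871498 38.0009750454727
4.3 [-0.   7.5  0.3]
8.6 [-0.  15.   1.1]
12.9 [-0.1 22.3  2.5]
13.9 [-0.1 24.   2.9]
14.9 [-0.1 25.7  3.4]
```

View pics/w12.png

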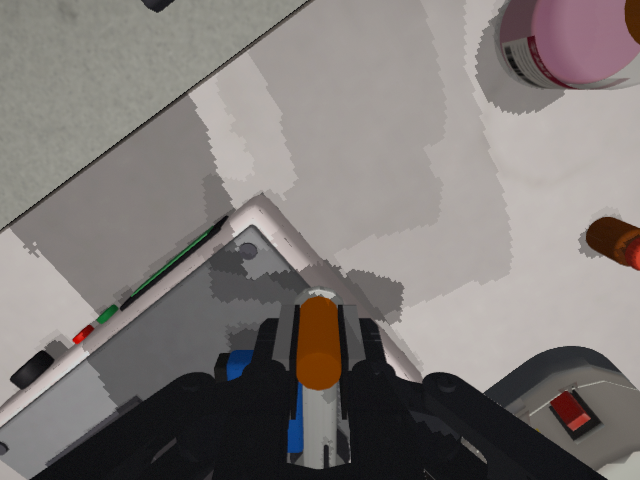

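At about 38° the post is held and the force matches the spring. I'll complete the swing to about 52.5° and read the force for the stop.

arm_command:
  translation:
    - [0,3.7,0.1]
    - [0,7.5,0.3]
    - [0,11.3,0.7]
    - [0,15,1.1]
    - [0,18.7,1.8]
    - [0,22.3,2.5]
    - [0,24,2.9]
    - [0,24,2.9]
    - [0,24,2.9]
  dr:
    - [2.1,0,0]
    - [4.3,0,0]
    - [6.4,0,0]
    - [8.6,0,0]
    - [10.8,0,0]
    - [12.9,0,0]
    - [13.9,0,0]
    - [13.9,0,0]
    - [13.9,0,0]
  jaw: [255,255,255,255,255,255,255,255,255]

```text
t: 17.08
position: [0.5524, -0.0201, 0.0431]
orientation: [0.648, 0.28, 0.649, -0.283]
contact_force: [-4.6, -8.4, 3.2]
finger_gap: 0.172
```

Run:
```python
from h import *
s=get_state(); c=capture('wrist'); save(c,'pics/w13.png'); np.savez('w13.npz',Tt=Tw(s),**c)
s=get_state();print(s['t'],s['position'],s['contact_force'],s['moment'],s['finger_gap'])
T=Tw(s);Rt=T[:3,:3];print('yaw',np.degrees(np.arctan2(T[1,2],T[0,2])),'tool-frame force',Rt.T@s['contact_force'])
piv=np.array([.6217,-.0908]);r=s['position'][:2]-piv;print(np.hypot(*r),185.6-np.degrees(np.arctan2(r[1],r[0])))
```

```text
17.1333 [ 0.55241033 -0.02005681  0.04305566] [-3.17751831 -7.14830929  3.9944795 ] [-1.40219647  0.63130961  0.24368497] 0.16412247959099108
yaw -46.99364473721913 tool-frame force [-3.96058536 -7.21615298  3.06459044]
0.09902351844088797 51.19469872028387
```

View pics/w13.png

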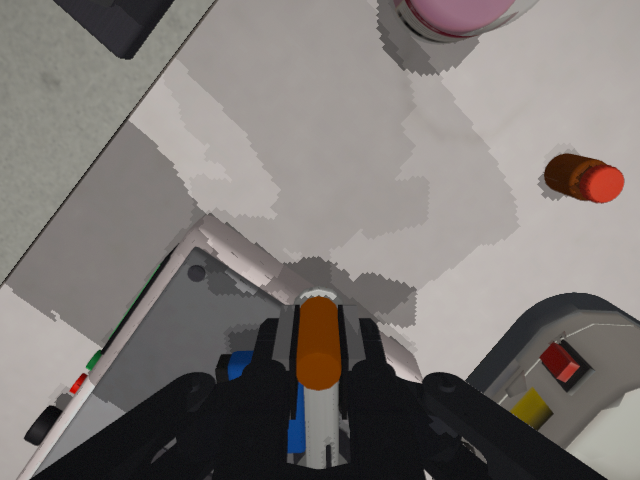

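The tangential force of 7.2 N is only the spring, so the stop isn't confirmed. I'll push about 2 mm further and see whether the force climbs.

arm_command:
  translation:
    - [0,1,0]
    - [0,2,0]
    - [0,2,0]
    - [0,2,0]
  dr:
    - [0.5,0,0]
    - [1,0,0]
    - [1,0,0]
    - [1,0,0]
  jaw: [255,255,255,255]

```text
t: 17.47
position: [0.5525, -0.02, 0.043]
orientation: [0.645, 0.285, 0.647, -0.29]
contact_force: [-7.4, -12.4, 5.8]
finger_gap: 0.17
```

```bash
cat > st.py <<'E'
from h import *
s=get_state();print(s['t'],s['position'],s['contact_force'],s['finger_gap'])
T=Tw(s);Rt=T[:3,:3];print('yaw',np.degrees(np.arctan2(T[1,2],T[0,2])),'tool force',Rt.T@s['contact_force'])
piv=np.array([.6217,-.0908]);r=s['position'][:2]-piv;print(np.hypot(*r),185.6-np.degrees(np.arctan2(r[1],r[0])))
E
python3 st.py
```

```text
17.4667 [ 0.55249255 -0.01996329  0.04299322] [ -7.43804781 -12.38229183   5.79164696] 0.16968139094483528
yaw -48.030111500443034 tool force [ -5.68032531 -13.85442076   4.24002483]
0.09903287172929538 51.26654312202322
```

The force rose to 13.9 N while the TCP moved only 0.1 mm, so the arm is on its stop (about 51.3–51.6°). I'll hold, then check with the other cameras.

arm_command:
  translation:
    - [0,0.5,0]
    - [0,0.5,0]
    - [0,0.5,0]
    - [0,0.5,0]
    - [0,0.5,0]
    - [0,0.5,0]
  dr:
    - [0,0,0]
    - [0,0,0]
    - [0,0,0]
    - [0,0,0]
    - [0,0,0]
    - [0,0,0]
  jaw: [255,255,255,255,255,255]

```text
t: 17.97
position: [0.5525, -0.0199, 0.043]
orientation: [0.645, 0.285, 0.647, -0.291]
contact_force: [-8.4, -12.8, 6.7]
finger_gap: 0.167
```

```bash
python3 st.py
python3 - <<'E'
from h import *
a=capture('side');save(a,'pics/s14.png');b=capture('top');save(b,'pics/t14.png')
i=cv2.imread('pics/s14.png');j=cv2.imread('pics/t14.png')
cv2.imwrite('pics/c14.png',np.hstack([cv2.resize(i[180:340,260:420],(400,400)),cv2.resize(j[170:310,270:410],(400,400))]))
cv2.imwrite('pics/c15.png',cv2.resize(j[150:310,80:420],(765,360)))
# depth check of the head
z=b['z_map'];v,u=np.mgrid[0:480,0:640]
p=np.stack([(u-b['cx'])/b['fx']*z,-(v-b['cy'])/b['fy']*z,-z,np.ones_like(z)],-1)@b['cam_to_world'].T
m=(z>0)&(np.hypot(p[...,0]-.5807,p[...,1]+.1854)<.05)&(p[...,2]>.062);print(m.sum(),p[m][:,:3].mean(0),cv2.minAreaRect(p[m][:,:2].astype(np.float32)*1000))
E
```

```text
17.9667 [ 0.55251413 -0.01994308  0.04299042] [ -8.44944125 -12.7731882    6.67250462] 0.1668134276235245
yaw -48.03854400654628 tool force [ -6.54331857 -14.87862352   3.85762317]
0.09903225403426623 51.28364336239483
732 [ 0.57969325 -0.18445083  0.0787199 ] ((581.55029296875, -185.29798889160156), (70.6150131225586, 70.23251342773438), 5.985912322998047)
```

View pics/c14.png

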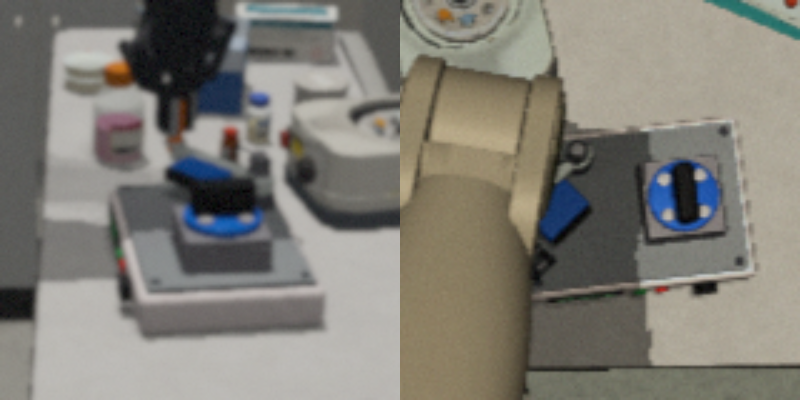

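View pics/c15.png

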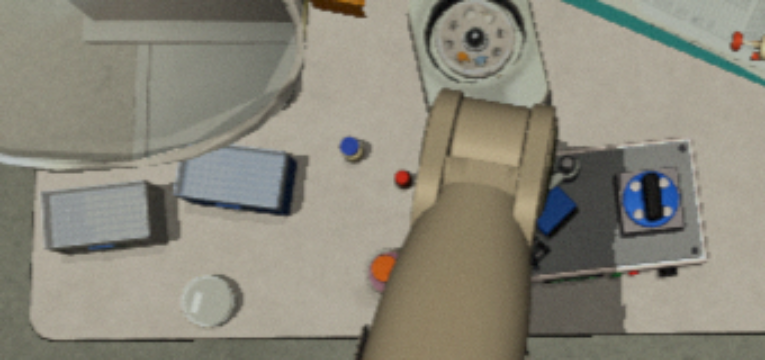

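The side and top views show three things: the head seated, the shoe swung clear with the fingers on the post, and the bottle at (250,269) and dishes at (173,284) unmoved. Handing in.

```bash
python3 -c "
from rig import *
print(close_job())"
```

```text
the job is handed in; nothing more can be done
None
```

The pump head is seated on both pegs and released. The clamp arm is swung to its stop, with the fingers still holding the orange post. I handed in at about 18 s.

**Head:** After release, its four top corners read 68.7–68.8 mm above the bench (68 mm expected). It was under 0.2 mm off the measured seat position and square to the drive. A top-camera check just before hand-in still put it at the seat.

**Clamp arm:** It reads 51.3° by my pivot estimate, against 51.6° nominal. I took the stop as reached because 2 mm of extra push moved the post only 0.1 mm while the force rose from 7 to 14 N. The last reading was about 15 N sideways, with the post firmly gripped.

**Bystanders:** In the last pictures the dye bottle and the petri dishes stand where they started.

**What disagreed:**
- **Missed first grasp:** The real fingertips sit about 40 mm short of the reported tool point, as both the wrist and side cameras showed. The fingers closed above the head's grip bar without touching it, and I allowed for the offset from then on.
- **Contact on the collar:** The fingertips touch the collar below the post, with 4–7 N of vertical force remaining.

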